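# Oil the new bush of a clock movement

## Robot

A 7-joint arm with a two-finger parallel gripper is mounted at the origin on the work surface. World frame = base frame: x ahead of the robot, y to its left, z up, the work surface at z = 0. Lengths are in mm, angles in rad, forces in N, time in s.
With the tool pointing down it reaches from about 425 to 950 mm from the base axis. Payload 4.7 kg.
Tool frame: the origin (TCP) lies between the finger pads; the fingertips stand 11 mm ahead of it and the grasp point (between the pads) lies 8 mm behind it (r.tips_ahead is the distance from the TCP to the fingertips, in mm); z points along the fingers, x is the direction in which the jaws open and shut, and the axes are right-handed (so a half turn about z gives the same grasp; the last joint's range is limited). The gripper opens to 85 mm and grips with 20 to 120 N. Pads are 22 mm wide; open, the fingers measure 114 mm over their backs; the gripper's body (76 mm by 85 mm) begins 54 mm behind the grasp point. The pads swing forward as they close: fully open they stand 13 mm farther back than shut.
Start: joints at [1.305, 0.469, -0.049, 1.532, 0.024, 1.141, -0.082], TCP at [158.397, -656.171, 218.435] pointing down, gripper open.
Joint ranges: [-2.59, 2.59], [-0.33, 1.99], [-1.39, 1.29], [0.1, 2.45], [-1.04, 4.18], [0.21, 1.99], [-2.66, 2.66]. Speed limits (rad/s): [2.57, 2.57, 3.14, 3.14, 3.14, 3.14, 3.14].

## Interface

Orientations are given as a unit quaternion [x, y, z, w].
In Python, from workcell import r gives the robot as it stands.
- The arm moves only by the shell command python3 -m creep 'ROWS'. ROWS is JSON, a list of rows, each a list of 3 entries, a list of its own where there are three numbers: the turn, a rotation vector about the tool's x, y, z in degrees, then the shift along the tool's x, y, z in m, then the opening, from 0 (shut) to 1 (fully open). A call has 1 to 5 rows; each row is the pose to reach, as a shift and turn from the pose measured when the call began, along the tool's axes at that moment; what a row does not reach only later rows make up. A row lasts 1/10 s, in which the tool goes at most 50 mm and 8.59 degrees, less where a joint would pass 70% of its speed; a pose out of reach is approached as far as the arm can. A call with a gripper value outside its range is refused whole. The fingers move at their own pace and stop on an object; the grip force is fixed at half the most. Time passes only in rows, so rows that repeat a pose let the fingers close. It gives the time, the measured TCP pose, the force and the opening at its end, in the units of the state.
- r.get_state(): the state, without advancing time (a new reading comes with each control period).
- r.camera(name): name is "scene" or "top" or "wrist"; returns the picture (384x512x3 uint8, blue, green, red); there is no depth.
- r.get_calibration(name): a dict with "fx", "fy", "cx", "cy" (pixels), "rvec" (rotation vector, rad) and "tvec" (3), from world to camera coordinates, as OpenCV has them. Camera axes: x right, y down, z forward; pixel columns grow to the right and rows downward; lengths in mm; the calibration is good to about 2 mm. A picture is of the moment at which its call begins: read the wrist's pose just before it. get_calibration takes no time and is no camera call; for the wrist camera it gives the pose at the moment of the call.
- r.hand_in(): hands the job in, once; it reports no verdict.
Trained networks look in the newest picture that a camera, given by its name, has taken for a name from the list of things; names that differ only in an ending like _2 or _b are one class to them, and where a whole thing is asked for, a point or a joint stands for the part that bears it (a point fixed in the world has none). Each returns a list of dicts, best first, with "p" (0 to 1); they miss things now and then, are a little off and sometimes report something else, mostly with a low value. They report only what shows in the picture. A call takes as long as a camera call.
- r.search_frame(thing, camera): "location" ([row, column] in pixels, amid what is visible of it).
- r.trace(thing, camera): "region" (384x512 bool, what is visible of it) and "location" ([row, column] in pixels, amid what is visible of it).
The state is a dict: "t": time; "joint_pos": joint angles; "dq": joint speeds; "tau": joint torques, N m; "tool_pos": TCP position; "tool_rot": TCP orientation; "ft_force": force on the tool from outside, world axes, zero at the start; "wrist_torque": the same for the moment, N m; "grip_width": finger opening in mm.
Only numpy, scipy, OpenCV 4.12 (cv2) and the standard library are available. Lean on these libraries where they do the work, as an engineer would, in place of code of your own. Each camera call takes 0.05 s, during which the arm holds its last target.

## Task

Take the oiler from the tool stand, dip its tip at least halfway down into the open oil cup, then touch the tip to the bottom of the oil sink in the clock movement's newly fitted bush (the one pivot hole with a raised collar). Keep the oiler upright there and press only lightly, about 2 N, and finish while still holding it in that touch so the oil can run in: do not let go. Leave the oil cup and everything else on the bench where it is, and never press hard with the oiler.

Things in the scene. Friction and masses are not known exactly. Their poses are not given: they have to be found in the camera images.
- oiler: Oiler upright in a hole of the tool stand, 35-60 g; unlike the other tools it has a straight black handle with a flat 16 mm disc on top. Origin: on its axis at the underside of the 18 mm collar resting on the stand's top; z up. Collar and neck z 0 to 10 mm, round 12 mm handle z 10 to 70, disc top z 78. Below: 7 mm shank to z -26, then a 2 mm wire; tip end at z -65.
- oiler_tip (a point): Lower end of the oiler's 3 mm ball tip, on the axis 65 mm below the oiler's origin. The wire is sprung: pushed along the axis it slides up into the shank by up to 8 mm, 0.6 N per mm from zero, then it is solid.
- stand: Fixed wooden tool stand, 52 x 186 mm (x, y), 78 mm high; origin under its centre. Four 10 mm through holes along its y axis at -69, -23, 23, 69 mm: oiler, screwdriver (swivel cap) and pin vice (round wooden head) stand in the first three in any order, 46 mm apart, none over 80 mm above its top; free room along its x axis on both sides of each handle.
- oil_cup: The open one of three round metal oil cups in a row on a fixed wooden tray (the others carry lids with a knob); loose, 180-290 g. 38 mm across at the foot, 33 mm at the mouth, 24 mm high; round well 25 mm across, 16 mm deep, floor 8 mm above the origin. Origin: centre of its underside, 10 mm above the bench; z up.
- oil_cup_rim (a point): Centre of the oil cup's mouth, level with its rim (24 mm above the cup's origin, 16 mm above the well's floor).
- movement: Fixed clock movement lying flat, back plate up: two brass plates 150 x 112 mm (x, y) on steel pillars; origin on the bench under its centre; top of the back plate 77.5 mm above the bench, nuts and pallet cock rise under 9 mm above that. The bush and two plain flush pivot holes sit in the back plate in any order.
- bush: New brass bush fixed in the movement's back plate: the only pivot hole with a raised collar, 18 mm in outer diameter, 5 mm high above the plate, with an 11 mm round oil sink in it, 3 mm deep. Origin: centre of its underside, on the top of the plate; z up.
- bush_sink (a point): The spot to touch: centre of the flat bottom of the bush's oil sink, 2 mm above the bush's origin and 3 mm below the top of its collar.

How it is judged:
By the outcome, as a careful person would: the job done as asked, in the order asked, and still so for the second after the job is handed in, while the arm keeps its last pose, push and grip.
It also fails if it takes over 48 s, if anything falls off the work surface, if the arm or the gripper's body presses on something with over 40 N, if the wrist force passes 120 N, or if a joint passes its speed limit or range.

## Working session

There is one attempt and no reset: what is moved stays moved. The work goes in short steps, Python scripts to look and compute and a shell command to move; the robot and the scene stay as the last step left them, time stands still between calls to the robot, and variables do not carry over. Pictures are saved under pics/ and viewed, and the job is handed in when it is done.

```bash
mkdir -p pics; ls
python3 - <<'E'
from workcell import r
import cv2
print(r.get_state())
for c in ("scene","top","wrist"):
    im=r.camera(c); cv2.imwrite(f"pics/{c}0.png",im)
    k=r.get_calibration(c); print(c,k)
    for th in ("oiler","oil_cup","bush","movement","stand"):
        try: print(th,[(round(d["p"],2),d["location"]) for d in r.search_frame(th,c)][:4])
        except Exception as e: print(th,e)
print(r.get_state()["t"])
E
```

```text
pics
{'t': 0.0, 'joint_pos': array([ 1.30510176,  0.46945525, -0.04860684,  1.53371629,  0.02408213,
        1.14101573, -0.08226545]), 'dq': array([ 0.00061242, -0.00045975, -0.0009488 ,  0.00139667, -0.00042895,
       -0.00102592,  0.00139415]), 'tau': array([ 2.42927035e-04, -5.10304320e+01, -4.67291800e-02, -2.37707484e+01,
        1.06088936e-02,  7.55223708e-03, -6.82370725e-06]), 'tool_pos': array([ 158.21982699, -655.54838326,  217.3427192 ]), 'tool_rot': array([ 7.85701751e-01, -6.18604679e-01, -8.05894232e-04, -6.00219118e-04]), 'ft_force': array([-0.09909404, -1.10739827, -0.05748492]), 'wrist_torque': array([ 0.02076456,  0.01337868, -0.00938989]), 'grip_width': 85.2393596410664}
scene {'fx': 365.13152343211704, 'fy': 365.13152343211704, 'cx': 259.7807286688766, 'cy': 192.1680251778612, 'rvec': array([ 0.94028953,  2.70164531, -0.75116254]), 'tvec': array([ 428.82034356, -244.94108926,  888.74276483])}
oiler [(0.77, [305.1, 358.4])]
oil_cup [(0.71, [211.7, 253.8])]
bush [(0.55, [113.6, 233.6])]
movement [(0.94, [134.0, 212.3])]
stand [(0.71, [333.7, 358.8])]
top {'fx': 456.8682508139621, 'fy': 456.8682508139621, 'cx': 248.63696652424125, 'cy': 191.22886480606024, 'rvec': array([ 2.16057353, -2.17081364,  0.16214167]), 'tvec': array([ -3.67556615, 524.7767784 , 813.01984031])}
oiler [(0.71, [157.8, 99.1])]
oil_cup [(0.51, [177.8, 242.8])]
bush []
movement [(0.57, [194.0, 347.6])]
stand [(0.65, [172.3, 99.9])]
wrist {'fx': 275.9455754895941, 'fy': 275.9455754895941, 'cx': 255.09438759344968, 'cy': 195.30791542301628, 'rvec': array([-2.27146072,  1.78558729,  0.27784469]), 'tvec': array([-674.58509361,  -40.09532751,  381.36776761])}
oiler []
oil_cup []
bush []
movement []
stand []
0.9
```

View pics/scene0.png

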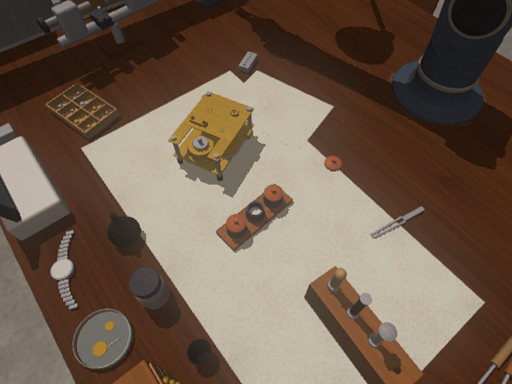

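View pics/top0.png

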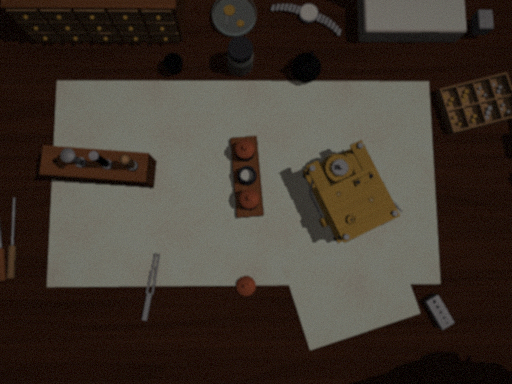

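View pics/wrist0.png

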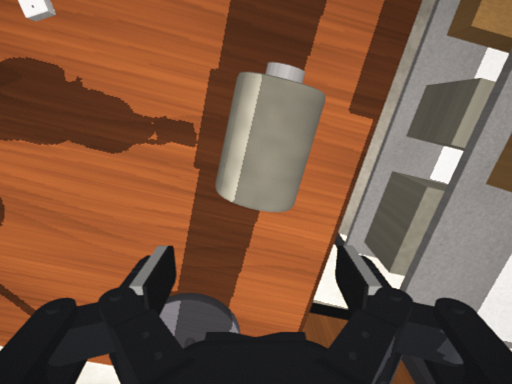

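The scene picture shows the movement around (212,134), the cups around (255,212) and the stand around (359,334), where the middle tool is the black one with a disc. I'll zoom in and triangulate.

```bash
cat > h.py <<'E'
from workcell import r
import cv2, numpy as np
from scipy.spatial.transform import Rotation as R
def ray(k,rc):
    Rm=cv2.Rodrigues(np.array(k["rvec"]))[0]; t=np.array(k["tvec"])
    C=-Rm.T@t
    d=Rm.T@np.array([(rc[1]-k["cx"])/k["fx"],(rc[0]-k["cy"])/k["fy"],1.])
    return C,d/np.linalg.norm(d)
def atz(k,rc,z):
    C,d=ray(k,rc); return C+d*(z-C[2])/d[2]
def proj(k,P):
    P=np.atleast_2d(np.array(P,float)); K=np.array([[k["fx"],0,k["cx"]],[0,k["fy"],k["cy"]],[0,0,1]])
    q=cv2.projectPoints(P,np.array(k["rvec"]),np.array(k["tvec"]),K,None)[0][:,0]
    return q[:,::-1]
def tri(l):
    A=np.zeros((3,3));b=np.zeros(3)
    for k,rc in l:
        C,d=ray(k,rc);M=np.eye(3)-np.outer(d,d);A+=M;b+=M@C
    return np.linalg.solve(A,b)
def crop(fn,out,r0,r1,c0,c1,s):
    im=cv2.imread(fn)[r0:r1,c0:c1]; cv2.imwrite(out,cv2.resize(np.clip(im*1.0,0,255).astype(np.uint8),None,fx=s,fy=s,interpolation=cv2.INTER_CUBIC))
def rows(target, Rt=None, s=None):
    """shift in tool axes (m) and turn (deg rotvec) from current pose to target"""
    s=s or r.get_state(); R0=R.from_quat(s["tool_rot"])
    sh=R0.inv().apply(np.array(target)-s["tool_pos"])/1000
    rv=np.degrees((R0.inv()*Rt).as_rotvec()) if Rt is not None else np.zeros(3)
    return sh.round(4),rv.round(2)
E
python3 - <<'E'
from h import *
crop("pics/scene0.png","pics/sA.png",90,250,160,310,5) 
crop("pics/scene0.png","pics/sB.png",255,384,290,430,5)
crop("pics/top0.png","pics/tA.png",130,250,220,410,4)
crop("pics/top0.png","pics/tB.png",130,210,30,170,5)
S=r.get_calibration("scene");T=r.get_calibration("top")
for z in(78,135,156): print("oiler",z,atz(S,[305,358.4],z).round(1),atz(T,[157.8,99.1],z).round(1))
print("cup",atz(S,[211.7,253.8],30).round(1),atz(T,[177.8,242.8],30).round(1))
b=atz(S,[113.6,233.6],82.5);print("bush",b.round(1),proj(T,b))
E
```

```text
oiler 78 [551.9 240.5  78. ] [579.2 257.5  78. ]
oiler 135 [572.9 242.  135. ] [567.6 240.  135. ]
oiler 156 [580.7 242.5 156. ] [563.3 233.5 156. ]
cup [561.7  -0.8  30. ] [550.5   4.5  30. ]
bush [ 472.8 -180.1   82.5] [[216.91678558 349.33412178]]
```

View pics/sA.png

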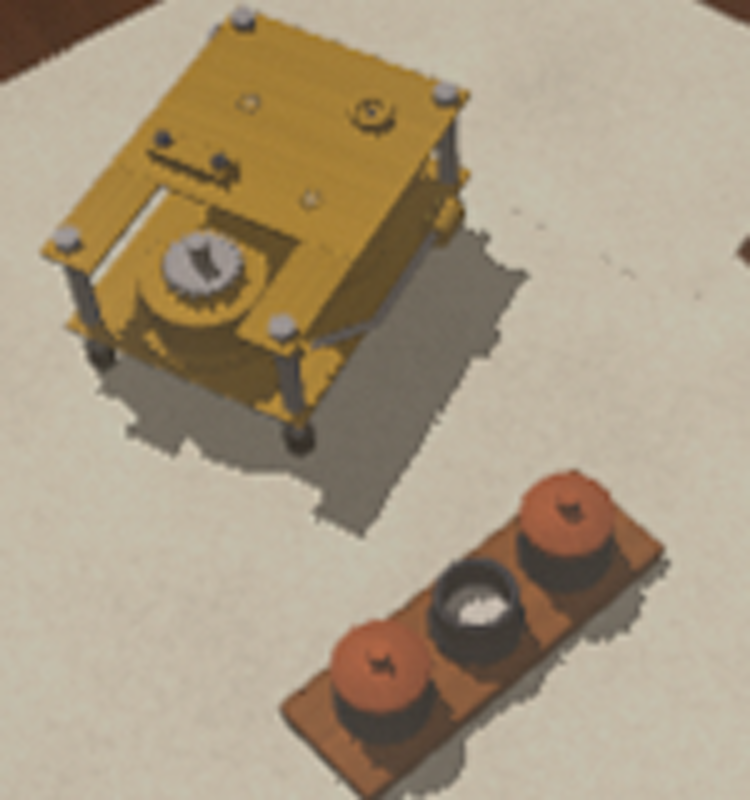

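View pics/sB.png

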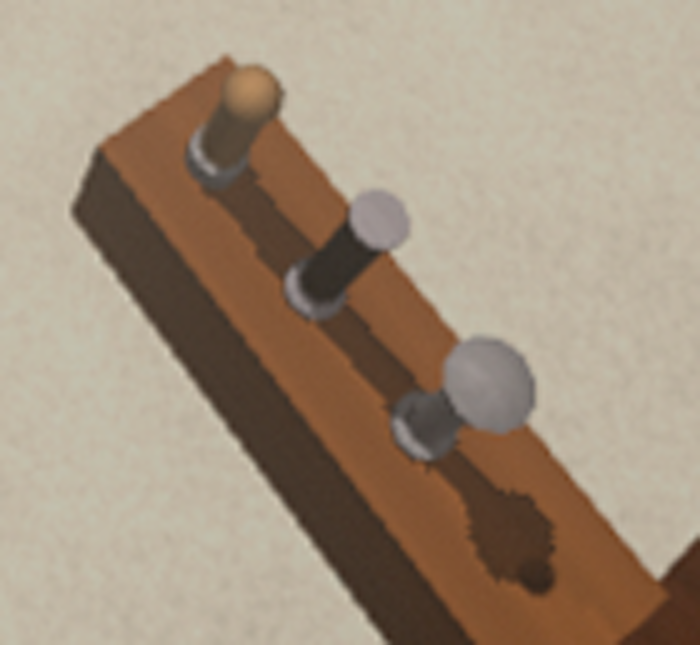

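View pics/tA.png

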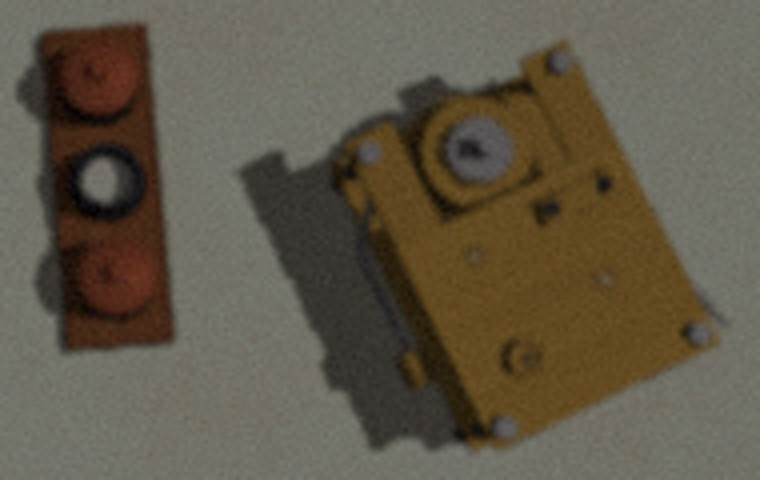

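View pics/tB.png

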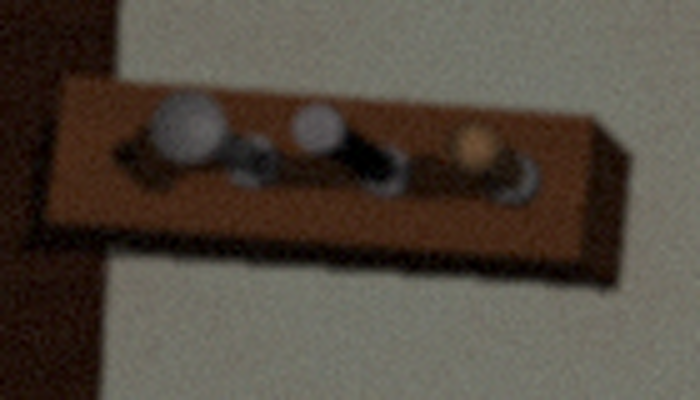

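Run:
```python
from h import *
S=r.get_calibration("scene");T=r.get_calibration("top")
def both(n,s,t,z): print(n,tri([(S,s),(T,t)]).round(1),"S",atz(S,s,z).round(1),"T",atz(T,t,z).round(1))
both("disc",[298.4,365.4],[155.4,93.2],156)
both("collar",[312.6,352.6],[163.6,107],81)
both("cup",[209.2,255.2],[175.4,245.6],34)
both("bush",[112,234],[218.6,349.4],82)
cs=[atz(T,[130+v/5-.4,30+u/5-.4],81)[:2] for u,v in((250,160),(387,170),(515,180))]
print(cs,np.degrees(np.arctan2(*(cs[0]-cs[2])[::-1])))
cs=[atz(S,[255+v/5-.4,290+u/5-.4],81)[:2] for u,v in((423,426),(315,290),(215,155))]
print(cs,np.degrees(np.arctan2(*(cs[0]-cs[2])[::-1])))
s=r.get_state();print(s["t"],R.from_quat(s["tool_rot"]).as_matrix().round(3))
```

```text
disc [567.3 242.6 156.2] S [567.5 242.3 156. ] T [567.2 243.  156. ]
collar [568.  242.7  81.4] S [567.7 242.9  81. ] T [568.2 242.5  81. ]
cup [555.8  -1.8  30.9] S [557.7  -1.7  34. ] T [554.4  -0.7  34. ]
bush [ 470.4 -180.3   85. ] S [ 469.3 -183.5   82. ] T [ 469.9 -180.3   82. ]
[array([571.89313141, 290.24932682]), array([568.24458254, 242.53145945]), array([564.59710857, 197.87756475])] 85.48384459955066
[array([570.92478798, 288.23703031]), array([567.69502642, 242.92701739]), array([562.51663765, 195.84603441])] 84.8000547240221
0.9 [[ 0.235 -0.972  0.   ]
 [-0.972 -0.235 -0.   ]
 [ 0.    -0.    -1.   ]]
```

Run:
```python
from h import *
k=r.get_calibration("wrist");s=r.get_state()
Rm=cv2.Rodrigues(k["rvec"])[0];C=-Rm.T@k["tvec"];R0=R.from_quat(s["tool_rot"])
print("cam in tool",R0.inv().apply(C-s["tool_pos"]).round(1)); print((R0.as_matrix().T@Rm.T).round(3))
a=np.radians(-4.8)
Rt=R.from_matrix(np.array([[np.cos(a),np.sin(a),0],[np.sin(a),-np.cos(a),0],[0,0,-1]]).T)
co=R0.inv().apply(C-s["tool_pos"])
print("cam world offs at final",Rt.apply(co).round(1))
print(rows([470,-260,240],Rt))
```

```text
cam in tool [   0.3  -77.5 -155.9]
[[ 1.     0.002 -0.002]
 [-0.001  0.954  0.301]
 [ 0.002 -0.301  0.954]]
cam world offs at final [  6.7  77.2 155.9]
(array([-0.312 , -0.3959, -0.0216]), array([ 0.000e+00, -1.000e-02, -7.163e+01]))
```

```bash
python3 -m creep '[[[0,0,-8],[-0.032,-0.036,-0.002],1],[[0,0,-16],[-0.064,-0.072,-0.004],1],[[0,0,-24],[-0.096,-0.108,-0.006],1],[[0,0,-32],[-0.128,-0.144,-0.008],1],[[0,0,-40],[-0.16,-0.18,-0.01],1]]'
python3 - <<'E'
from h import *
a=np.radians(-4.8)
Rt=R.from_matrix(np.array([[np.cos(a),np.sin(a),0],[np.sin(a),-np.cos(a),0],[0,0,-1]]).T)
s=r.get_state();print(s["t"],s["joint_pos"].round(2),s["tool_pos"])
print(rows([463,-215,240],Rt))
E
```

```text
t: 1.4
tool_pos: [296.7, -456.8, 228.8]
tool_rot: [0.951, -0.31, 0.0, 0.0]
ft_force: [2.1, 0.2, 0.0]
grip_width: 85.3
1.4 [ 1.15  0.26 -0.28  1.82  0.08  1.07  0.21] [ 296.72120026 -456.77360686  228.790044  ]
(array([-0.0082, -0.2933, -0.0113]), array([ 3.000e-02, -3.000e-02, -3.132e+01]))
```

```bash
python3 -m creep '[[[0,0,-8],[-0.001,-0.048,-0.002],1],[[0,0,-16],[-0.003,-0.096,-0.004],1],[[0,0,-24],[-0.005,-0.144,-0.006],1],[[0,0,-31.3],[-0.006,-0.192,-0.008],1],[[0,0,-31.3],[-0.007,-0.24,-0.01],1]]' && python3 -m creep '[[[0,0,0],[0.027,-0.045,-0.001],1],[[0,0,0],[0.027,-0.045,-0.001],1]]'
python3 - <<'E'
from h import *
s=r.get_state();k=r.get_calibration("wrist");im=r.camera("wrist");cv2.imwrite("pics/w1.png",im)
print(s["t"],s["tool_pos"],s["joint_pos"].round(2))
for d in r.trace("bush","wrist")[:3]:
    ys,xs=np.where(d["region"]); print(d["p"],d["location"],ys.min(),ys.max(),xs.min(),xs.max(),atz(k,d["location"],81).round(1))
import pickle;pickle.dump(k,open("k1.pkl","wb"))
E
```

```text
t: 1.9
tool_pos: [433.3, -257.2, 239.2]
tool_rot: [0.999, -0.041, 0.001, 0.001]
ft_force: [0.9, -0.3, -0.8]
grip_width: 85.7
t: 2.1
tool_pos: [467.8, -207.6, 241.3]
tool_rot: [0.999, -0.035, 0.002, -0.0]
ft_force: [-1.0, -0.2, 0.2]
grip_width: 85.4
2.1 [ 467.80567466 -207.62895991  241.2652833 ] [ 0.8   0.22 -0.54  1.86  0.13  1.08  0.14]
0.65 [156.6, 253.8] 151 165 247 260 [ 469.2 -183.1   81. ]
```

View pics/w1.png

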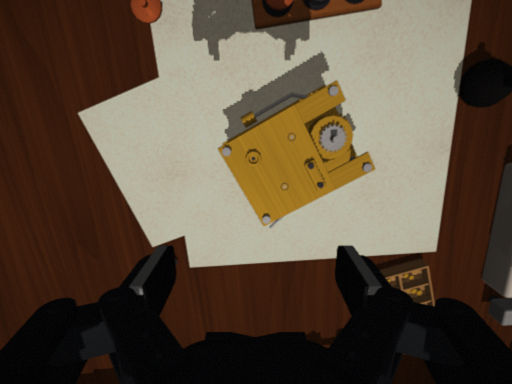

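```bash
python3 -m creep '[[[0,0,0],[0.017,-0.045,0],1],[[0,0,0],[0.034,-0.09,0],1],[[0,0,0],[0.051,-0.135,0],1],[[0,0,0],[0.068,-0.178,0],1],[[0,0,0],[0.068,-0.178,0],1]]'
python3 - <<'E'
from h import *
s=r.get_state();k=r.get_calibration("wrist");im=r.camera("wrist");cv2.imwrite("pics/w2.png",im)
print(s["t"],s["tool_pos"],s["joint_pos"].round(2))
for d in r.trace("oil_cup","wrist")[:3]:
    ys,xs=np.where(d["region"]); print(d["p"],d["location"],ys.min(),ys.max(),xs.min(),xs.max(),atz(k,d["location"],34).round(1))
for d in r.search_frame("oil_cup_rim","wrist")[:3]: print(d["p"],d["location"],atz(k,d["location"],34).round(1))
for d in r.search_frame("oiler","wrist")[:3]: print(d)
a=np.radians(-4.8)
Rt=R.from_matrix(np.array([[np.cos(a),np.sin(a),0],[np.sin(a),-np.cos(a),0],[0,0,-1]]).T)
print(rows([567.6,242.7,200],Rt))
E
```

```text
t: 2.7
tool_pos: [548.0, -35.3, 240.6]
tool_rot: [0.999, -0.035, 0.002, -0.001]
ft_force: [-0.4, 0.2, -0.2]
grip_width: 85.2
2.7 [548.0487877  -35.30036625 240.63008083] [ 0.5   0.3  -0.63  1.78  0.2   1.11 -0.27]
0.73 [144.9, 259.7] 129 156 246 273 [557.3  -3.4  34. ]
0.61 [144.9, 261.0] [559.   -3.5  34. ]
(array([-0.0019, -0.2874,  0.039 ]), array([ 0.18, -0.04,  0.09]))
```

View pics/w2.png

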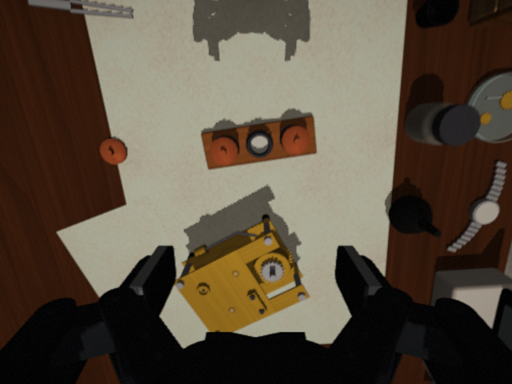

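```bash
python3 -m creep '[[[0,0,0],[0,-0.048,0],1],[[0,0,0],[0,-0.096,0],1],[[0,0,0],[0,-0.144,0],1],[[0,0,0],[-0.001,-0.192,0.005],1],[[0.2,0,0.1],[-0.002,-0.235,0.01],1]]'
python3 -m creep '[[[0,0,0],[0,0,0],1]]'
python3 - <<'E'
from h import *
s=r.get_state();k=r.get_calibration("wrist");im=r.camera("wrist");cv2.imwrite("pics/w3.png",im)
print(s["t"],s["tool_pos"],s["joint_pos"].round(2))
for d in r.trace("oiler","wrist")[:3]:
    ys,xs=np.where(d["region"]); print(d["p"],d["location"],ys.min(),ys.max(),xs.min(),xs.max())
print(proj(k,[[567.6,242.7,156],[567.6,242.7,78]]))
E
```

```text
t: 3.4
tool_pos: [563.8, 190.0, 229.1]
tool_rot: [0.999, -0.044, 0.001, 0.0]
ft_force: [1.1, 0.0, -0.2]
grip_width: 85.4
t: 3.5
tool_pos: [562.4, 195.0, 228.8]
tool_rot: [0.999, -0.041, 0.0, -0.002]
ft_force: [-1.2, -0.1, -0.4]
grip_width: 85.7
3.5 [562.39137341 194.96271482 228.75367878] [ 0.11  0.41 -0.68  1.69  0.28  1.14 -0.73]
0.58 [140.1, 255.5] 129 154 247 265
[[145.92226834 256.30034011]
 [136.96118005 256.05859568]]
```

View pics/w3.png

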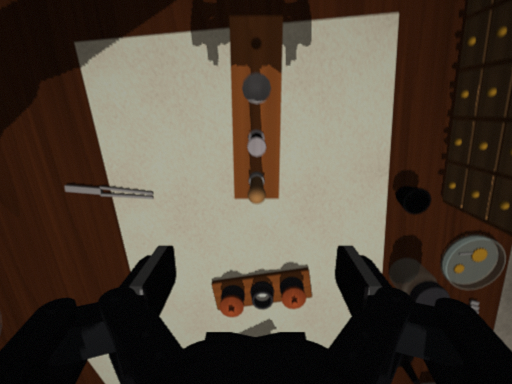

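Run:
```python
from h import *
a=np.radians(-4.8)
Rt=R.from_matrix(np.array([[np.cos(a),np.sin(a),0],[np.sin(a),-np.cos(a),0],[0,0,-1]]).T)
print(rows([567.9,242.5,190],Rt))
```

```text
(array([-0.001 , -0.0544,  0.0386]), array([ 0.11, -0.06, -0.29]))
```

```bash
python3 -m creep '[[[0,0,0],[-0.001,-0.025,0.01],1],[[0,0,0],[-0.001,-0.045,0.02],1]]';  python3 -m creep '[[[0,0,0],[0,0,0],1]]'
python3 - <<'E'
from h import *
a=np.radians(-4.8)
Rt=R.from_matrix(np.array([[np.cos(a),np.sin(a),0],[np.sin(a),-np.cos(a),0],[0,0,-1]]).T)
print(r.get_state()["tool_pos"],rows([567.9,242.5,112],Rt),r.get_state()["dq"].round(3))
k=r.get_calibration("wrist");cv2.imwrite("pics/w4.png",r.camera("wrist"));s=r.get_state();print(s["tool_pos"],s["t"])
print(proj(k,[[567.6,242.7,156],[567.6,242.7,78]]))
for d in r.trace("oiler","wrist")[:3]:
    ys,xs=np.where(d["region"]); print(d["p"],d["location"],ys.min(),ys.max(),xs.min(),xs.max())
E
```

```text
t: 3.8
tool_pos: [568.7, 229.3, 208.5]
tool_rot: [0.999, -0.048, 0.001, 0.002]
ft_force: [0.6, 1.2, -0.3]
grip_width: 85.3
t: 3.9
tool_pos: [568.3, 228.7, 207.3]
tool_rot: [0.999, -0.048, 0.0, 0.002]
ft_force: [0.1, 0.7, 1.0]
grip_width: 85.2
[568.26076627 228.72460971 207.32872794] (array([-0.0017, -0.0141,  0.0953]), array([ 0.25, -0.02, -0.72])) [ 0.069 -0.031  0.058 -0.003  0.026  0.024  0.011]
[569.43344994 226.16968156 207.8314125 ] 3.95
[[192.78455456 251.98054293]
 [170.96643254 252.80580013]]
```

View pics/w4.png

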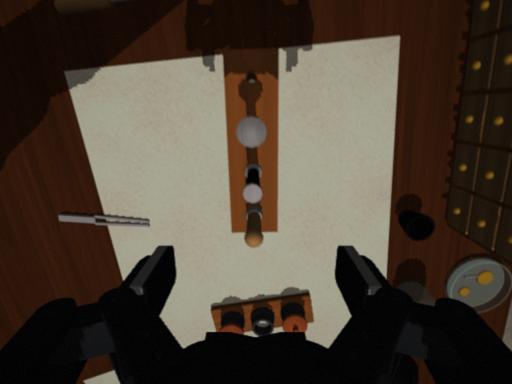

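```bash
python3 -m creep '[[[0,0,-0.7],[-0.0025,-0.015,0],1],[[0.2,0,-0.7],[-0.0025,-0.0155,0.0],1],[[0.2,0,-0.7],[-0.0025,-0.0155,0.02],1],[[0.2,0,-0.7],[-0.0025,-0.0155,0.04],1],[[0.2,0,-0.7],[-0.0025,-0.0155,0.04],1]]'
python3 - <<'E'
from h import *
a=np.radians(-4.8)
Rt=R.from_matrix(np.array([[np.cos(a),np.sin(a),0],[np.sin(a),-np.cos(a),0],[0,0,-1]]).T)
print(r.get_state()["tool_pos"],rows([567.9,242.5,112],Rt))
E
```

```text
t: 4.5
tool_pos: [567.6, 239.4, 165.8]
tool_rot: [0.999, -0.044, -0.001, 0.003]
ft_force: [-0.2, -0.4, -0.6]
grip_width: 85.1
[567.64486777 239.41377051 165.78657523] (array([ 0.0001, -0.0034,  0.0538]), array([ 0.33,  0.09, -0.27]))
```

```bash
python3 -m creep '[[[0.3,0,-0.2],[0,-0.003,0.02],1],[[0.3,0.1,-0.2],[0,-0.003,0.04],1],[[0.3,0.1,-0.2],[0,-0.003,0.054],1],[[0.3,0.1,-0.2],[0,-0.003,0.054],1],[[0.3,0.1,-0.2],[0,-0.003,0.054],1]]'
python3 - <<'E'
from h import *
a=np.radians(-4.8)
Rt=R.from_matrix(np.array([[np.cos(a),np.sin(a),0],[np.sin(a),-np.cos(a),0],[0,0,-1]]).T)
print(r.get_state()["tool_pos"],rows([567.9,242.5,112],Rt))
k=r.get_calibration("wrist");cv2.imwrite("pics/w5.png",r.camera("wrist"));s=r.get_state();print(s["tool_pos"],s["t"])
print(proj(k,[[567.6,242.7,156],[567.6,242.7,78]]))
E
```

```text
t: 5.0
tool_pos: [568.3, 242.4, 112.6]
tool_rot: [0.999, -0.043, 0.001, -0.0]
ft_force: [-0.0, -0.0, -0.0]
grip_width: 85.1
[568.31409116 242.38369859 112.58435275] (array([-0.0004, -0.0001,  0.0006]), array([-0.01, -0.06, -0.08]))
[568.56468897 242.61072527 113.00053261] 5.05
[[279.02832389 252.52103382]
 [217.13113752 253.4248702 ]]
```

View pics/w5.png

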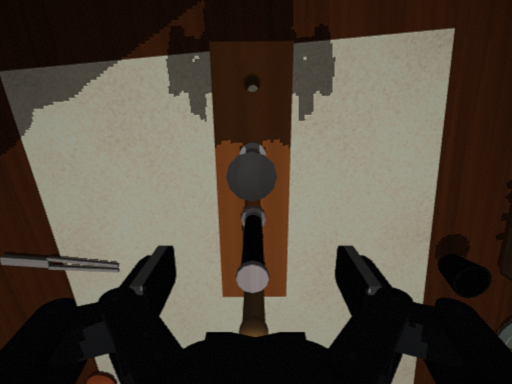

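The disc sits between the open fingers at (278,253), within 1 px of the prediction, so I'll close the gripper.

```bash
python3 -m creep '[[[0,0,0],[0,0,0],0.5],[[0,0,0],[0,0,0],0.2],[[0,0,0],[0,0,0],0],[[0,0,0],[0,0,0],0],[[0,0,0],[0,0,0],0]]'; python3 -m creep '[[[0,0,0],[0,0,0],0],[[0,0,0],[0,0,0],0],[[0,0,0],[0,0,0],0],[[0,0,0],[0,0,0],0],[[0,0,0],[0,0,0],0]]'
python3 - <<'E'
from h import *
k=r.get_calibration("wrist");cv2.imwrite("pics/w6.png",r.camera("wrist"));s=r.get_state();print(s["tool_pos"],s["t"],s["ft_force"],s["grip_width"])
E
```

```text
t: 5.55
tool_pos: [568.6, 242.6, 113.2]
tool_rot: [0.999, -0.043, 0.001, -0.0]
ft_force: [-1.2, -0.6, 2.5]
grip_width: 13.0
t: 6.05
tool_pos: [568.6, 242.7, 113.2]
tool_rot: [0.999, -0.043, 0.001, -0.0]
ft_force: [-0.1, 0.1, 1.7]
grip_width: 11.9
[568.62038751 242.67435814 113.22686392] 6.1 [-0.28694408  0.98056585  1.31981505] 12.00829262616715
```

View pics/w6.png

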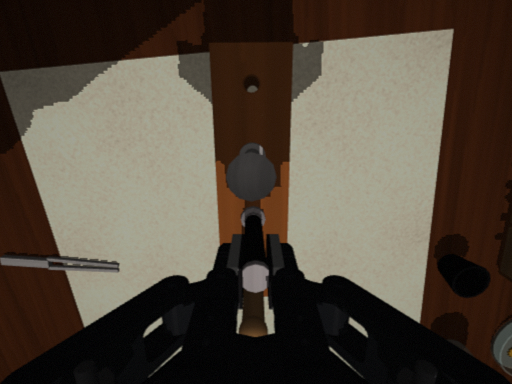

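```bash
python3 -m creep '[[[0,0,0],[0,0,-0.01],0],[[0,0,0],[0,0,-0.03],0],[[0,0,0],[0,0,-0.055],0],[[0,0,0],[0,0,-0.08],0],[[0,0,0],[0,0,-0.08],0]]'
python3 - <<'E'
from h import *
s=r.get_state();print(s["tool_pos"],s["t"],s["ft_force"],s["grip_width"])
cv2.imwrite("pics/w7.png",r.camera("wrist"));crop("pics/w7.png","pics/w7c.png",180,384,150,360,3)
cv2.imwrite("pics/s7.png",r.camera("scene"));crop("pics/s7.png","pics/s7c.png",200,384,260,460,4)
E
```

```text
t: 6.6
tool_pos: [570.4, 244.2, 197.5]
tool_rot: [0.999, -0.043, 0.004, -0.002]
ft_force: [0.5, 0.6, -1.0]
grip_width: 12.6
[570.36898805 244.17411444 197.48280395] 6.6 [ 0.48842365  0.60217984 -0.97440053] 12.602274129545485
```

View pics/w7c.png

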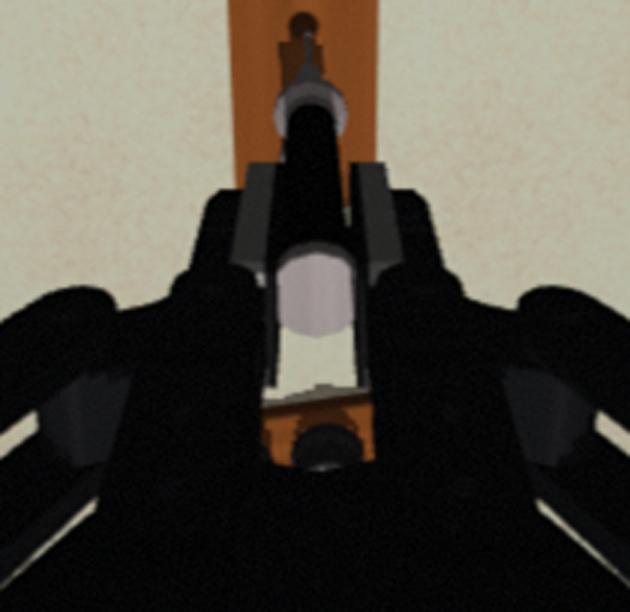

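View pics/s7c.png

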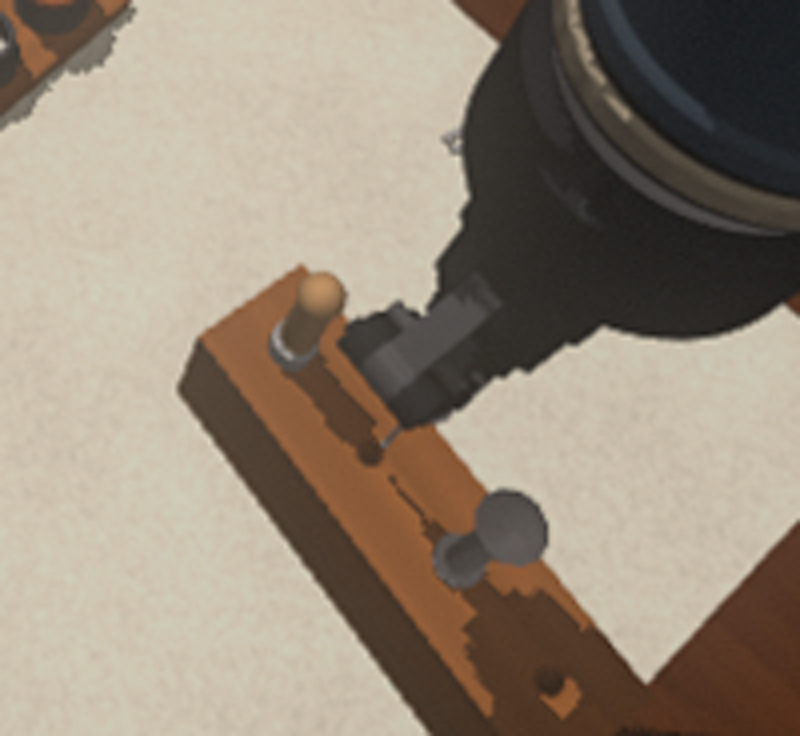

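```bash
python3 -m creep '[[[0,0,0],[0,0,-0.03],0],[[0,0,0],[0,0,-0.06],0],[[0,0,0],[0,0.01,-0.08],0],[[0,0,0],[0,0.05,-0.08],0],[[0,0,0],[0,0.095,-0.08],0]]'
python3 - <<'E'
from h import *
a=np.radians(-4.8)
Rt=R.from_matrix(np.array([[np.cos(a),np.sin(a),0],[np.sin(a),-np.cos(a),0],[0,0,-1]]).T)
print(r.get_state()["tool_pos"],rows([556.8,-2.2,100+80],Rt))
E
```

```text
t: 7.2
tool_pos: [559.4, 148.3, 272.8]
tool_rot: [0.999, -0.041, 0.001, -0.001]
ft_force: [0.2, -0.3, -1.1]
grip_width: 12.1
[559.39554677 148.25456748 272.79795535] (array([0.0095, 0.1503, 0.0926]), array([-0.08, -0.11,  0.14]))
```

Tip will be about 80 mm above the bench over the cup (clear of the knobbed lids).

```bash
python3 -m creep '[[[0,0,0],[0.002,0.045,0.015],0],[[0,0,0],[0.005,0.09,0.04],0],[[0,0,0],[0.008,0.13,0.07],0],[[0,0,0],[0.0095,0.15,0.092],0],[[0,0,0],[0.0095,0.15,0.092],0]]'; python3 -m creep '[[[0,0,0],[0,0,0],0]]';python3 - <<'E'
from h import *
a=np.radians(-4.8)
Rt=R.from_matrix(np.array([[np.cos(a),np.sin(a),0],[np.sin(a),-np.cos(a),0],[0,0,-1]]).T)
k=r.get_calibration("wrist");s=r.get_state();R0=R.from_quat(s["tool_rot"])
tip=s["tool_pos"]+R0.apply([0,0,100.2]);print(s["t"],s["tool_pos"],"tip",tip)
print(rows([556.8,-2.2,123],Rt))
cv2.imwrite("pics/w8.png",r.camera("wrist"));crop("pics/w8.png","pics/w8c.png",120,320,150,360,3)
print("tip px",proj(k,tip),"cup",proj(k,[556.8,-2.2,34]))
S=r.get_calibration("scene");cv2.imwrite("pics/s8.png",r.camera("scene"));crop("pics/s8.png","pics/s8c.png",140,280,180,340,5)
print("S tip",proj(S,tip),"cup",proj(S,[556.8,-2.2,34]))
E
```

```text
t: 7.7
tool_pos: [553.3, -7.4, 175.5]
tool_rot: [0.999, -0.044, -0.004, 0.001]
ft_force: [-0.6, 0.0, 0.2]
grip_width: 12.1
t: 7.8
tool_pos: [553.0, -6.3, 175.1]
tool_rot: [0.999, -0.044, -0.005, -0.0]
ft_force: [-0.1, 0.8, -0.5]
grip_width: 12.4
7.8 [553.04766139  -6.3393573  175.10431284] tip [552.09617951  -6.27972349  74.90884824]
(array([ 0.0039, -0.0045,  0.0521]), array([ 0.01,  0.54, -0.24]))
tip px [[191.9378672  254.67057986]] cup [[177.41659121 259.02070021]]
S tip [[194.61218271 256.01245111]] cup [[208.7254091  255.41980774]]
```

View pics/w8c.png

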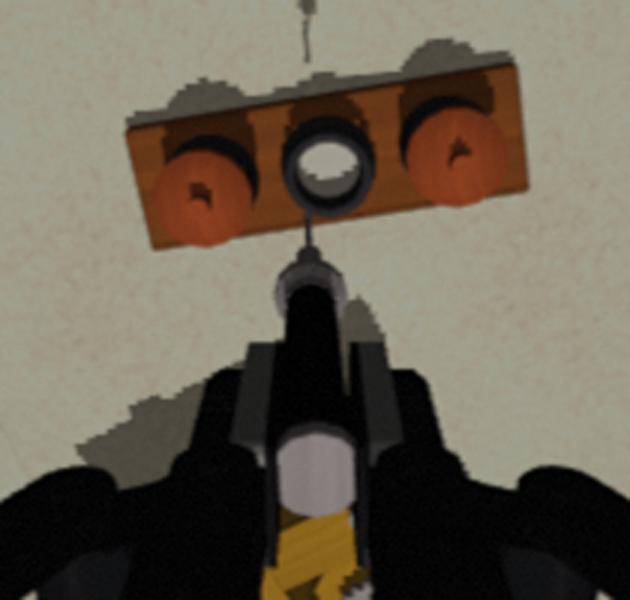

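View pics/s8c.png

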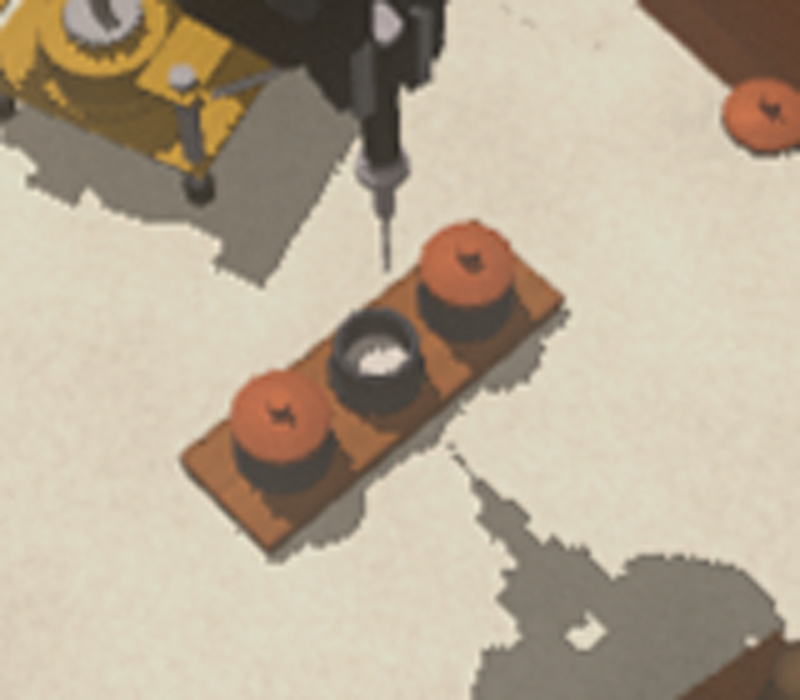

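Run:
```python
from h import *
k=r.get_calibration("wrist");S=r.get_calibration("scene");s=r.get_state();R0=R.from_quat(s["tool_rot"])
t=tri([(k,[190.3,252.7]),(S,[193.8,257.2])]);print("tip",t,"in tool",R0.inv().apply(t-s["tool_pos"]))
c=tri([(k,[174.8,259]),(S,[209.3,255.3])]);print("cup",c, atz(k,[174.8,259],34),atz(S,[209.3,255.3],34))
print("tip@z",atz(k,[190.3,252.7],74.9),atz(S,[193.8,257.2],74.9))
```

```text
tip [550.74327027  -3.97212924  78.94543963] in tool [-1.62931109 -2.39836104 96.44006022]
cup [ 5.57552241e+02 -1.92098453e-01  3.47606164e+01] [5.57059011e+02 4.58843854e-01 3.40000000e+01] [557.72405446  -1.38316279  34.        ]
tip@z [550.36501012  -4.75024194  74.9       ] [549.40268131  -6.29846761  74.9       ]
```

Run:
```python
from h import *
a=np.radians(-4.8)
Rt=R.from_matrix(np.array([[np.cos(a),np.sin(a),0],[np.sin(a),-np.cos(a),0],[0,0,-1]]).T)
print(rows([558.9,-2.1,122],Rt))
```

```text
(array([ 0.0059, -0.0049,  0.0533]), array([ 0.07,  0.53, -0.2 ]))
```

```bash
python3 -m creep '[[[0,0.3,0],[0.004,-0.003,0],0],[[0,0.5,-0.2],[0.006,-0.005,0],0],[[0,0.5,-0.2],[0.006,-0.005,0.01],0],[[0,0.5,-0.2],[0.006,-0.005,0.025],0],[[0,0.5,-0.2],[0.006,-0.005,0.025],0]]'
python3 - <<'E'
from h import *
a=np.radians(-4.8)
Rt=R.from_matrix(np.array([[np.cos(a),np.sin(a),0],[np.sin(a),-np.cos(a),0],[0,0,-1]]).T)
s=r.get_state();print(s["t"],s["tool_pos"],rows([558.9,-2.1,122],Rt))
k=r.get_calibration("wrist")
cv2.imwrite("pics/w9.png",r.camera("wrist"));crop("pics/w9.png","pics/w9c.png",120,320,150,360,3)
S=r.get_calibration("scene");cv2.imwrite("pics/s9.png",r.camera("scene"));crop("pics/s9.png","pics/s9c.png",140,280,180,340,5)
E
```

```text
t: 8.4
tool_pos: [557.2, -2.3, 147.6]
tool_rot: [0.999, -0.042, -0.003, 0.001]
ft_force: [-0.4, -0.9, -0.4]
grip_width: 12.1
8.4 [557.21153099  -2.27155054 147.55159464] (array([ 0.0018, -0.0004,  0.0255]), array([0.11, 0.32, 0.02]))
```

View pics/w9c.png

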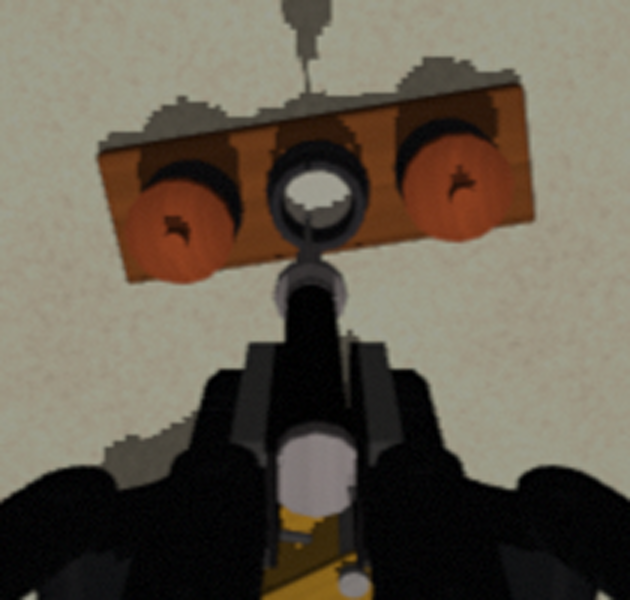

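View pics/s9c.png

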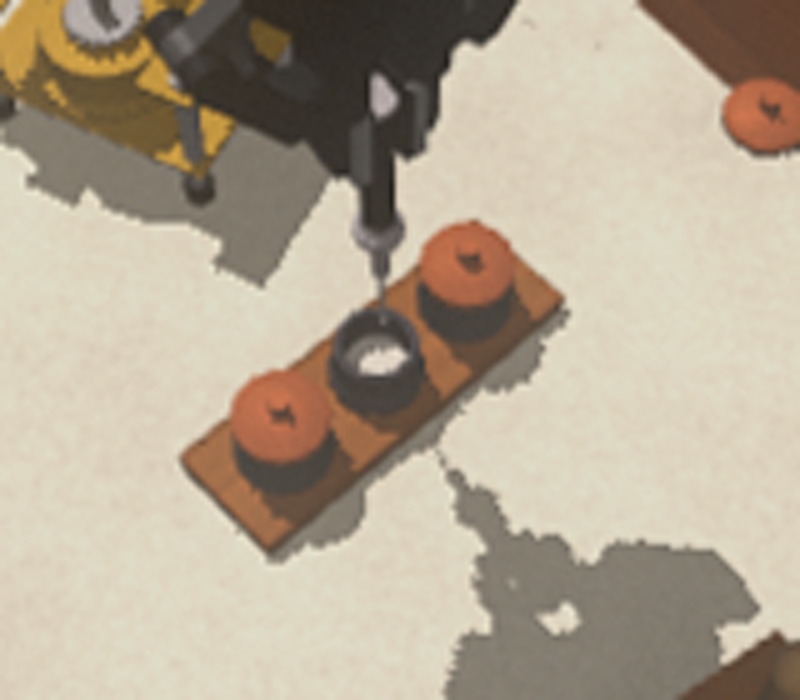

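```bash
python3 -m creep '[[[0.1,0.3,0],[0.003,-0.001,0.003],0],[[0.1,0.3,0],[0.003,-0.001,0.01],0],[[0.1,0.3,0],[0.003,-0.001,0.018],0],[[0.1,0.3,0],[0.003,-0.001,0.0255],0],[[0.1,0.3,0],[0.003,-0.001,0.0255],0]]'
python3 - <<'E'
from h import *
s=r.get_state();print(s["t"],s["tool_pos"])
k=r.get_calibration("wrist")
cv2.imwrite("pics/w10.png",r.camera("wrist"));crop("pics/w10.png","pics/w10c.png",120,320,150,360,3)
S=r.get_calibration("scene");cv2.imwrite("pics/s10.png",r.camera("scene"));crop("pics/s10.png","pics/s10c.png",140,280,180,340,5)
E
```

```text
t: 9.0
tool_pos: [560.6, -1.6, 122.4]
tool_rot: [0.999, -0.042, 0.0, -0.0]
ft_force: [-0.4, -0.3, -0.7]
grip_width: 12.1
9.0 [560.59624388  -1.58527396 122.37052981]
```

View pics/w10c.png

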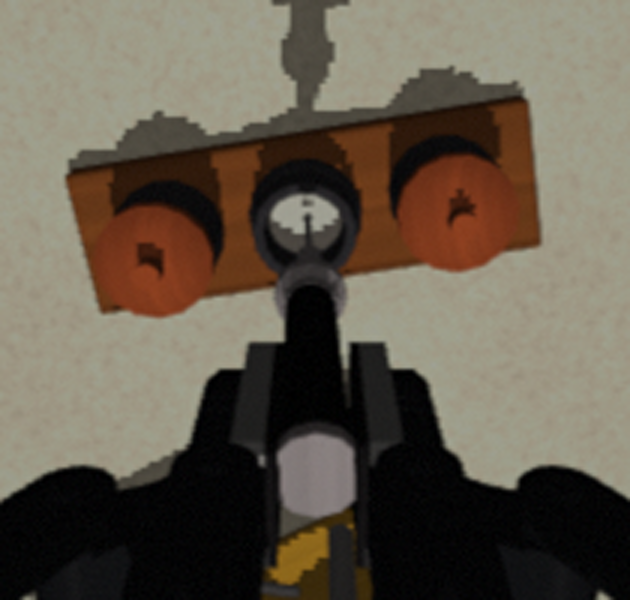

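View pics/s10c.png

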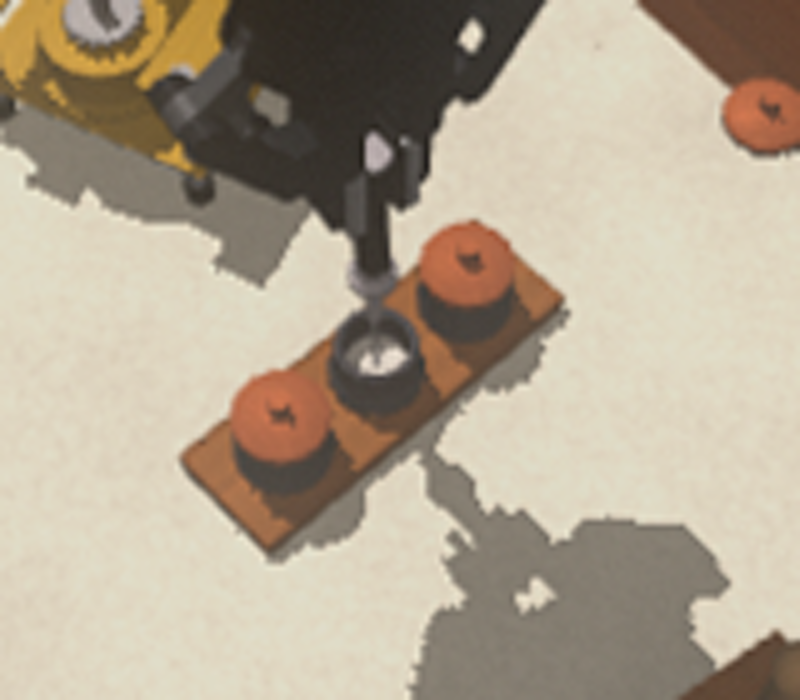

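```bash
python3 -m creep '[[[0,0,0],[-0.001,0,0.0025],0],[[0,0,0],[-0.001,0,0.0025],0],[[0,0,0],[-0.001,0,0.0025],0],[[0,0,0],[-0.001,0,0.0025],0]]'; python3 -m creep '[[[0,0,0],[0,0,-0.01],0],[[0,0,0],[0,0,-0.03],0],[[0,0,0],[0,0,-0.06],0],[[0,0,0],[0,0,-0.1],0],[[0,0,0],[0,0,-0.1],0]]'
python3 - <<'E'
from h import *
a=np.radians(-4.8)
Rt=R.from_matrix(np.array([[np.cos(a),np.sin(a),0],[np.sin(a),-np.cos(a),0],[0,0,-1]]).T)
s=r.get_state();print(s["t"],s["tool_pos"],rows([470.9,-185,212],Rt))
E
```

```text
t: 9.5
tool_pos: [560.6, -1.3, 121.2]
tool_rot: [0.999, -0.042, 0.001, -0.0]
ft_force: [0.8, -0.3, -0.4]
grip_width: 12.4
t: 10.0
tool_pos: [564.1, -0.2, 227.7]
tool_rot: [0.999, -0.042, 0.007, -0.0]
ft_force: [0.8, -0.1, -0.6]
grip_width: 12.0
10.0 [ 5.64065082e+02 -2.45583854e-01  2.27696327e+02] (array([-0.0776,  0.1919,  0.0143]), array([-0.09, -0.82,  0.01]))
```

```bash
python3 -m creep '[[[0,-0.3,0],[-0.017,0.042,0.0],0],[[0,-0.5,0],[-0.034,0.084,0.0],0],[[0,-0.8,0],[-0.051,0.126,0.0],0],[[0,-0.8,0],[-0.068,0.165,0],0],[[0,-0.8,0],[-0.077,0.185,0],0]]'; python3 -m creep '[[[0,0,0],[0,0,0],0],[[0,0,0],[0,0,0],0]]'
python3 - <<'E'
from h import *
a=np.radians(-4.8)
Rt=R.from_matrix(np.array([[np.cos(a),np.sin(a),0],[np.sin(a),-np.cos(a),0],[0,0,-1]]).T)
k=r.get_calibration("wrist");s=r.get_state();print(s["t"],s["tool_pos"],rows([470.9,-185,205],Rt),s["joint_pos"].round(2))
cv2.imwrite("pics/w11.png",r.camera("wrist"));crop("pics/w11.png","pics/w11c.png",120,320,150,360,3)
S=r.get_calibration("scene");cv2.imwrite("pics/s11.png",r.camera("scene"));crop("pics/s11.png","pics/s11c.png",60,180,160,300,5)
E
```

```text
t: 10.5
tool_pos: [469.7, -182.1, 226.5]
tool_rot: [0.999, -0.044, -0.0, 0.0]
ft_force: [0.6, -0.1, -0.6]
grip_width: 12.4
t: 10.7
tool_pos: [469.7, -182.1, 226.8]
tool_rot: [0.999, -0.045, 0.0, 0.0]
ft_force: [0.6, 0.7, 0.1]
grip_width: 12.3
10.7 [ 469.71267851 -182.12784976  226.76096927] (array([0.0014, 0.0027, 0.0218]), array([ 0.02, -0.02, -0.35])) [ 0.78  0.23 -0.58  1.9   0.14  1.06  0.06]
```

View pics/w11c.png

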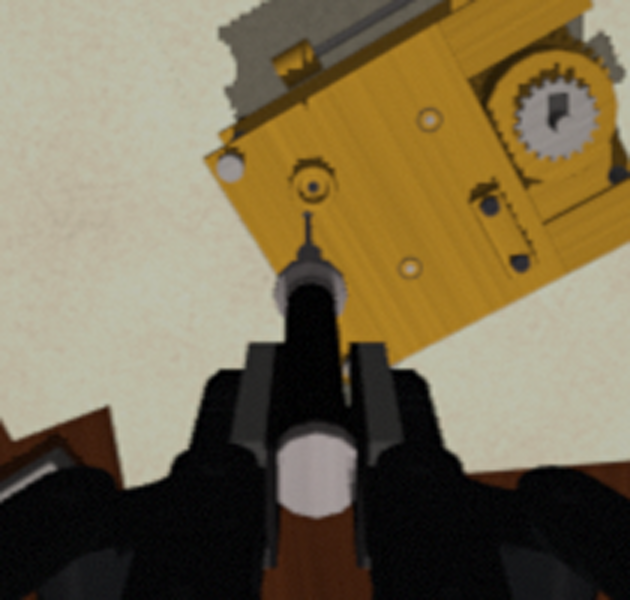

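View pics/s11c.png

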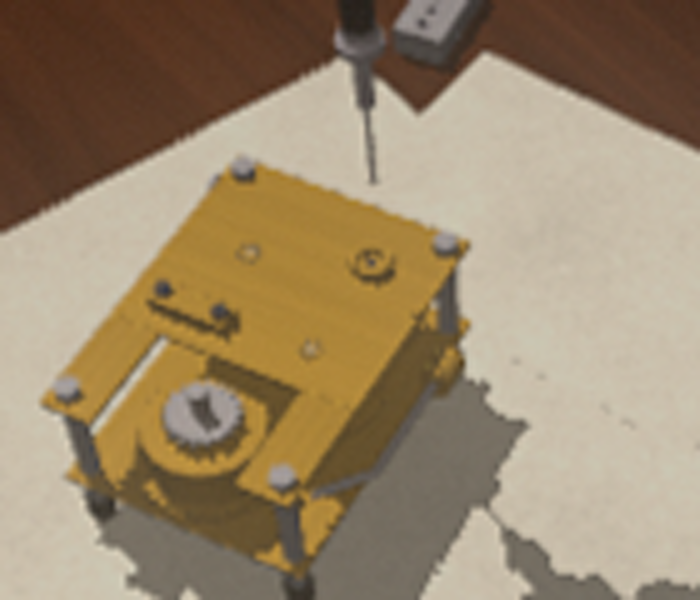

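Run:
```python
from h import *
k=r.get_calibration("wrist");S=r.get_calibration("scene");s=r.get_state();R0=R.from_quat(s["tool_rot"])
t=tri([(k,[190.3,252.7]),(S,[96.4,234.2])]);print("tip",t,"in tool",R0.inv().apply(t-s["tool_pos"]))
tn=atz(k,[190.3,252.7],s["tool_pos"][2]-100.2); print("tip wrist nominal",tn, "off tool",R0.inv().apply(tn-s["tool_pos"]))
b=atz(k,[181.7,254.0],79.5);print("bush w",b,"S",atz(S,[112,234],79.5),"tri",tri([(k,[181.7,254.0]),(S,[112,234])]))
print("tip S@nom",atz(S,[96.4,234.2],s["tool_pos"][2]-100.2))
print("wrist rel, tool", R0.inv().apply(b-tn)); print("scene rel", R0.inv().apply(atz(S,[112,234],79.5)-atz(S,[96.4,234.2],s["tool_pos"][2]-100.2)))
```

```text
tip [ 469.16838987 -178.29369938  128.29029921] in tool [-1.61253808 -1.94335814 98.48159265]
tip wrist nominal [ 468.83072384 -178.510855    126.57218507] off tool [ -1.93129907  -1.69734222 100.19942812]
bush w [ 469.58305023 -182.2469784    79.5       ] S [ 468.02791612 -185.51925127   79.5       ] tri [ 470.08571949 -181.43453824   84.08505299]
tip S@nom [ 468.42938835 -180.10038728  126.57218507]
wrist rel, tool [ 1.0425163   3.67362194 47.07157191]
scene rel [3.79081077e-02 5.44946767e+00 4.70703488e+01]
```

```bash
python3 -m creep '[[[0,0,0],[0.0005,0.003,0.005],0],[[0,0,0],[0.0007,0.0045,0.015],0],[[0,0,0],[0.0007,0.0045,0.028],0],[[0,0,0],[0.0007,0.0045,0.037],0],[[0,0,0],[0.0007,0.0045,0.037],0]]'; python3 -m creep '[[[0,0,0],[0,0,0],0],[[0,0,0],[0,0,0],0]]'
python3 - <<'E'
from h import *
k=r.get_calibration("wrist");s=r.get_state();print(s["t"],s["tool_pos"],s["tool_rot"].round(4))
cv2.imwrite("pics/w12.png",r.camera("wrist"));crop("pics/w12.png","pics/w12c.png",160,235,205,305,8)
S=r.get_calibration("scene");cv2.imwrite("pics/s12.png",r.camera("scene"));crop("pics/s12.png","pics/s12c.png",80,140,200,280,8)
E
```

```text
t: 11.3
tool_pos: [469.6, -184.4, 187.6]
tool_rot: [0.999, -0.043, -0.002, -0.001]
ft_force: [-1.0, -0.0, -0.8]
grip_width: 12.1
t: 11.5
tool_pos: [469.6, -184.3, 187.6]
tool_rot: [0.999, -0.043, -0.002, -0.001]
ft_force: [0.7, 0.8, -0.8]
grip_width: 12.5
11.5 [ 469.62723577 -184.31391616  187.59169186] [ 0.9991 -0.0428 -0.0017 -0.0011]
```

View pics/w12c.png

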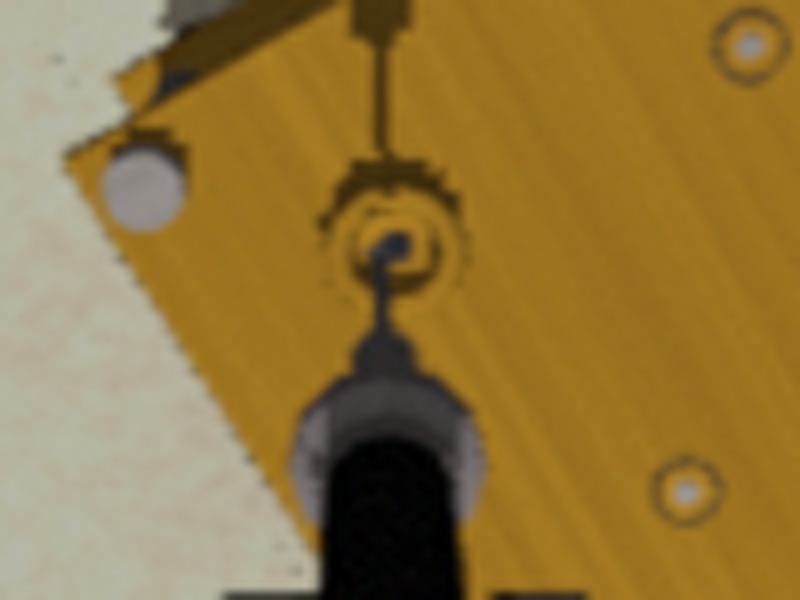

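View pics/s12c.png

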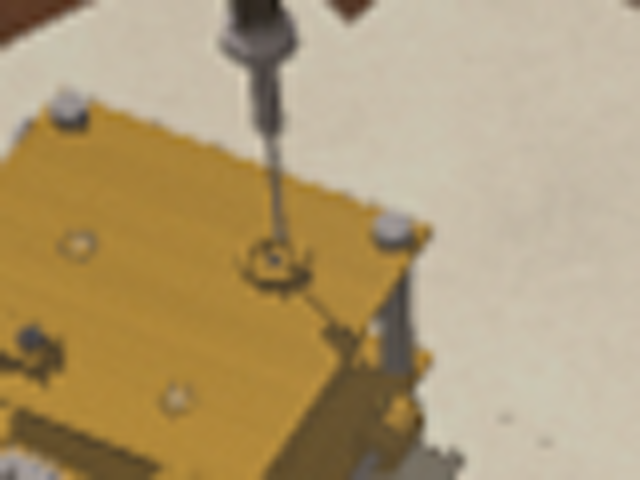

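Run:
```python
from h import *
k=r.get_calibration("wrist");S=r.get_calibration("scene");s=r.get_state();R0=R.from_quat(s["tool_rot"])
tz=s["tool_pos"][2]-100.2; print("tz",tz)
for n,kk,tp,bp in(("w",k,[191,252.2],[190,254.2]),("s",S,[109.8,234.8],[111.8,233.8])):
    T=atz(kk,tp,tz);B=atz(kk,bp,79.5);print(n,T,B,"rel tool",R0.inv().apply(B-T), "rel world",B-T)
print(R0.apply([0,0,1]))
```

```text
tz 87.75075270853186
w [ 467.29890357 -183.07297256   87.75075271] [ 469.05610606 -184.61795997   79.5       ] rel tool [1.90505005 1.40243467 8.24339907] rel world [ 1.75720249 -1.54498741 -8.25075271]
s [ 467.53934174 -182.73293355   87.75075271] [ 468.02208925 -186.21174921   79.5       ] rel tool [0.80082727 3.43826843 8.24300368] rel world [ 0.4827475  -3.47881566 -8.25075271]
[-0.00252114  0.00186597 -0.99999508]
```

```bash
python3 -m creep '[[[0,0,0],[0.001,0.001,0],0],[[0,0,0],[0.0016,0.0019,0.001],0],[[0,0,0],[0.0016,0.0019,0.003],0],[[0,0,0],[0.0016,0.0019,0.003],0],[[0,0,0],[0.0016,0.0019,0.003],0]]'; python3 -m creep '[[[0,0,0],[0,0,0],0],[[0,0,0],[0,0,0],0]]'
python3 - <<'E'
from h import *
k=r.get_calibration("wrist");s=r.get_state();print(s["t"],s["tool_pos"],s["tool_rot"].round(4))
cv2.imwrite("pics/w13.png",r.camera("wrist"));crop("pics/w13.png","pics/w13c.png",165,215,215,290,10)
S=r.get_calibration("scene");cv2.imwrite("pics/s13.png",r.camera("scene"));crop("pics/s13.png","pics/s13c.png",80,140,200,280,8)
cv2.imwrite("pics/t13.png",r.camera("top"));crop("pics/t13.png","pics/t13c.png",180,250,300,400,8)
E
```

```text
t: 12.1
tool_pos: [471.2, -186.4, 184.8]
tool_rot: [0.999, -0.043, -0.001, -0.001]
ft_force: [-0.8, 0.4, -1.2]
grip_width: 11.9
t: 12.3
tool_pos: [471.2, -186.4, 184.9]
tool_rot: [0.999, -0.043, -0.001, -0.001]
ft_force: [0.0, 0.2, -0.3]
grip_width: 12.1
12.3 [ 471.20153684 -186.3784827   184.87804815] [ 9.991e-01 -4.280e-02 -1.400e-03 -9.000e-04]
```

View pics/w13c.png

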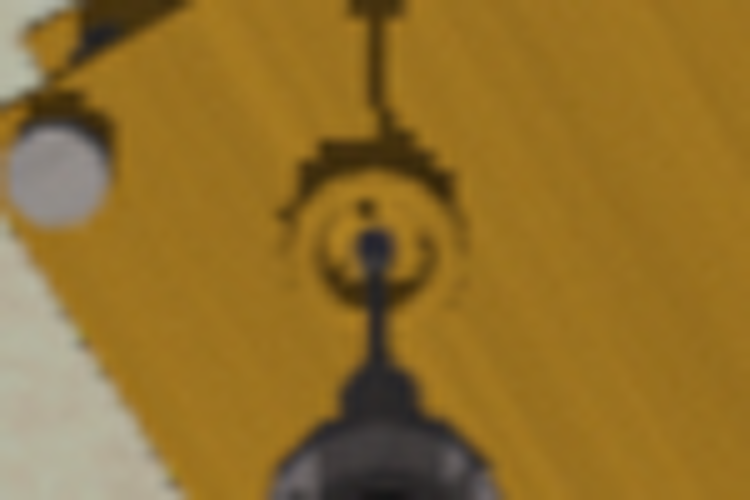

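View pics/s13c.png

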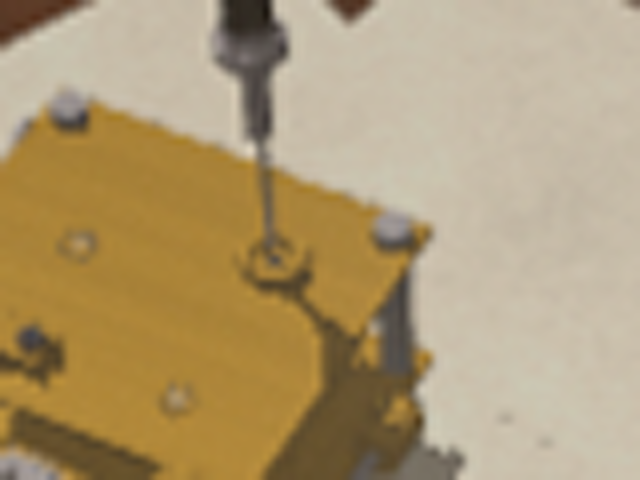

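View pics/t13c.png

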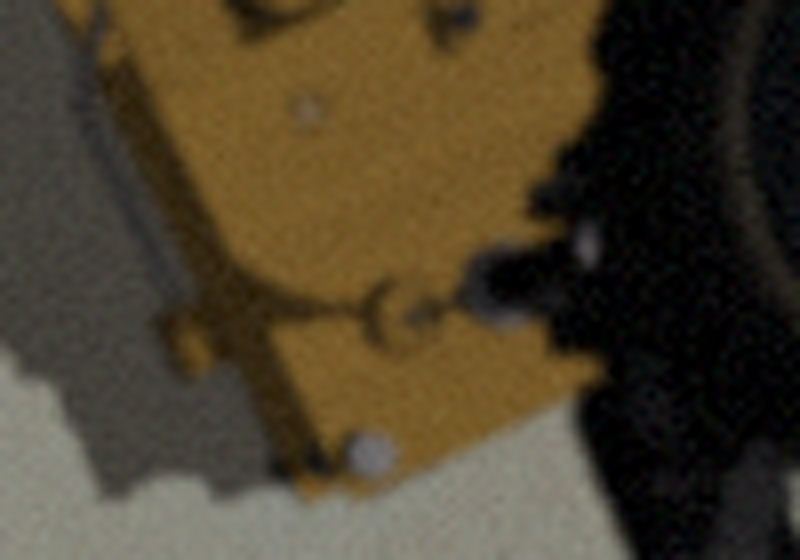

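Run:
```python
from h import *
k=r.get_calibration("wrist");S=r.get_calibration("scene");s=r.get_state();R0=R.from_quat(s["tool_rot"])
for tz in (84.7,86.2):
  for n,kk,tp,bp in(("w",k,[165+24.5-.45,215+37.5-.45],[165+24.5-.45,215+37.7-.45]),("s",S,[80+244/8-.44,200+271/8-.44],[111.8,233.8])):
    T=atz(kk,tp,tz);B=atz(kk,bp,79.5);print(tz,n,T,B,"rel tool",R0.inv().apply(B-T))
```

```text
84.7 w [ 468.664854   -183.06813951   84.7       ] [ 468.65749979 -184.56615247   79.5       ] rel tool [0.13529593 1.50195197 5.19710806]
84.7 s [ 468.50808921 -186.32280605   84.7       ] [ 468.02208925 -186.21174921   79.5       ] rel tool [-0.47932046 -0.06023726  5.20145681]
86.2 w [ 468.72362495 -182.64075557   86.2       ] [ 468.65749979 -184.56615247   79.5       ] rel tool [0.11747688 1.93533877 6.69643105]
86.2 s [ 469.29924041 -185.10956709   86.2       ] [ 468.02208925 -186.21174921   79.5       ] rel tool [-1.15956344  1.21881102  6.70118145]
```

```bash
cat >> h.py <<'E'
def avg(n=12):
    F=[];P=[]
    for _ in range(n):
        r.camera("top"); s=r.get_state();F.append(s["ft_force"]);P.append(s["tool_pos"])
    F=np.array(F);print("t",s["t"],"F",F.mean(0).round(2),"+-",(F.std(0)/n**.5).round(2),"P",np.mean(P,0).round(2),"z axis",R.from_quat(s["tool_rot"]).apply([0,0,1]).round(4))
E
python3 -c "
from h import *
avg(16)"
python3 -m creep '[[[0,0,0],[0,0.001,0],0],[[0,0,0],[0,0.0011,0.0015],0],[[0,0,0],[0,0.0011,0.003],0],[[0,0,0],[0,0.0011,0.0045],0],[[0,0,0],[0,0.0011,0.0045],0]]'
python3 - <<'E'
from h import *
avg(16)
cv2.imwrite("pics/w14.png",r.camera("wrist"));crop("pics/w14.png","pics/w14c.png",165,215,215,290,10)
cv2.imwrite("pics/s14.png",r.camera("scene"));crop("pics/s14.png","pics/s14c.png",80,140,200,280,8)
E
```

```text
t 13.25 F [-0.07  0.15 -0.13] +- [0.13 0.1  0.11] P [ 471.2  -186.44  184.86] z axis [-0.0027  0.002  -1.    ]
t: 13.75
tool_pos: [470.9, -187.4, 180.0]
tool_rot: [0.999, -0.043, -0.002, -0.001]
ft_force: [-0.3, 0.1, -0.8]
grip_width: 12.1
t 14.55 F [ 0.14  0.08 -0.2 ] +- [0.08 0.16 0.1 ] P [ 471.1  -187.52  180.36] z axis [-0.0027  0.002  -1.    ]
```

View pics/w14c.png

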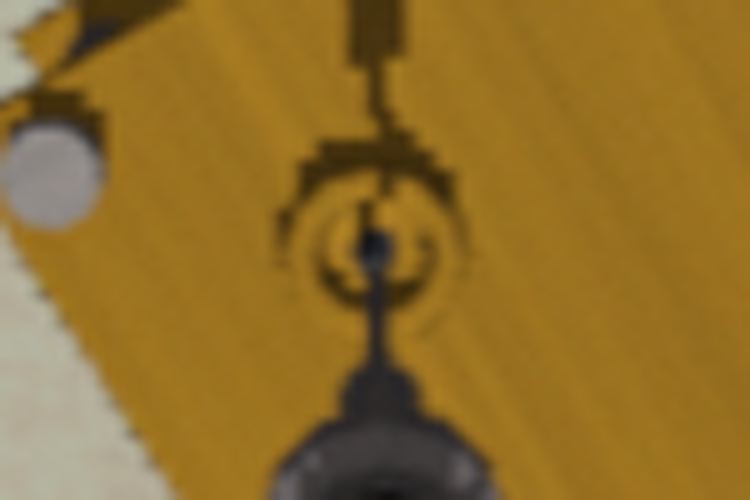

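View pics/s14c.png

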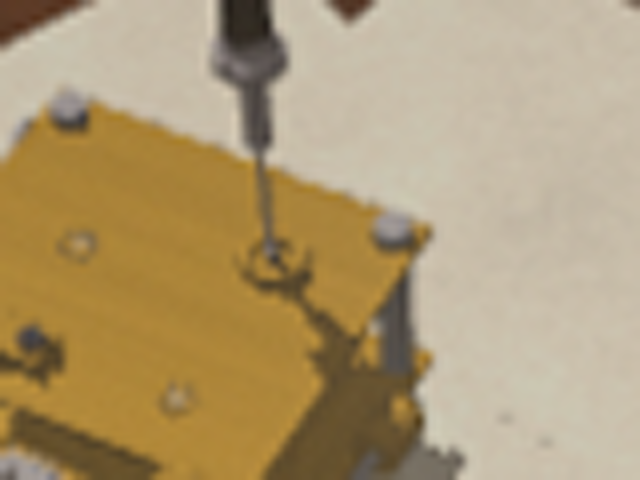

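```bash
python3 -m creep '[[[0,0,0],[0,0,0.001],0],[[0,0,0],[0,0,0.002],0],[[0,0,0],[0,0,0.002],0],[[0,0,0],[0,0,0.002],0]]'
python3 - <<'E'
from h import *
avg(24)
E
```

```text
t: 15.05
tool_pos: [471.2, -187.5, 178.4]
tool_rot: [0.999, -0.043, -0.001, -0.001]
ft_force: [0.1, -0.1, 0.3]
grip_width: 12.4
t 16.25 F [ 0.07 -0.19  0.07] +- [0.09 0.1  0.1 ] P [ 471.12 -187.52  178.37] z axis [-0.0027  0.002  -1.    ]
```

```bash
python3 -m creep '[[[0,0,0],[0,0,0.001],0],[[0,0,0],[0,0,0.002],0],[[0,0,0],[0,0,0.002],0],[[0,0,0],[0,0,0.002],0]]'
python3 - <<'E'
from h import *
avg(30)
cv2.imwrite("pics/w15.png",r.camera("wrist"));crop("pics/w15.png","pics/w15c.png",165,215,215,290,10)
E
```

```text
t: 16.65
tool_pos: [471.2, -187.5, 176.4]
tool_rot: [0.999, -0.043, -0.001, -0.001]
ft_force: [0.3, -0.5, 0.1]
grip_width: 12.0
t 18.15 F [0.17 0.02 1.36] +- [0.1  0.1  0.08] P [ 471.12 -187.52  176.38] z axis [-0.0026  0.002  -1.    ]
```

View pics/w15c.png

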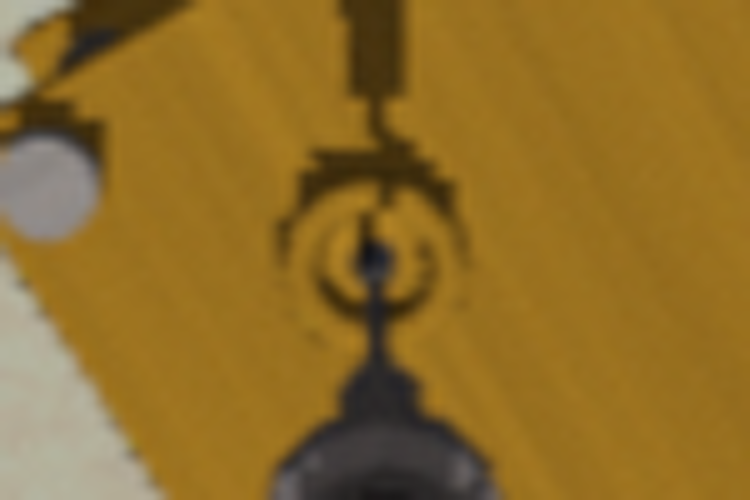

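```bash
python3 -m creep '[[[0,0,0],[0,0,0.0008],0],[[0,0,0],[0,0,0.0008],0],[[0,0,0],[0,0,0.0008],0]]'
python3 - <<'E'
from h import *
avg(30)
cv2.imwrite("pics/w16.png",r.camera("wrist"));crop("pics/w16.png","pics/w16c.png",165,265,205,305,6)
cv2.imwrite("pics/s16.png",r.camera("scene"))
E
```

```text
t: 18.5
tool_pos: [471.1, -187.5, 175.6]
tool_rot: [0.999, -0.043, -0.001, -0.001]
ft_force: [0.1, -0.0, 1.3]
grip_width: 12.0
t 20.0 F [0.18 0.14 1.75] +- [0.06 0.07 0.09] P [ 471.11 -187.51  175.57] z axis [-0.0027  0.002  -1.    ]
```

View pics/w16c.png

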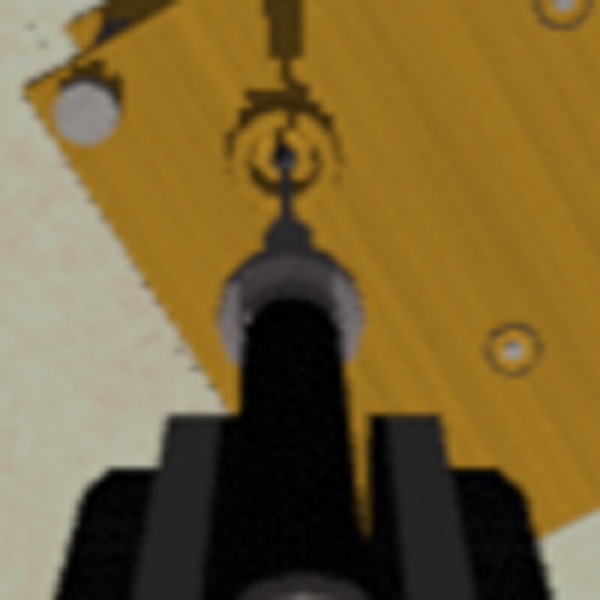

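View pics/s16.png

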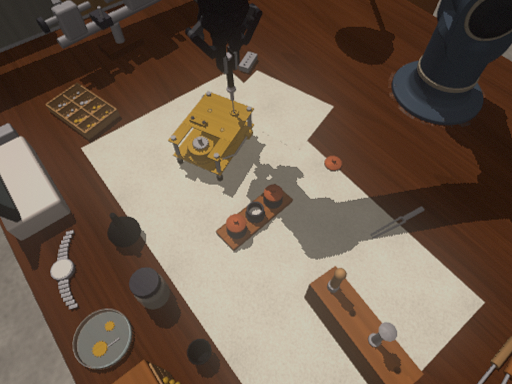

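```bash
python3 -c "
from h import *
print(r.hand_in()); s=r.get_state(); print(s['t'],s['tool_pos'],s['ft_force'],s['grip_width'])"
```

```text
the job is handed in; nothing more can be done
None
the job is handed in; nothing more can be done
```

I took the oiler from the middle hole of the stand, dipped its tip in the open oil cup, and touched it to the bottom of the collared bush's oil sink. I handed in at about 20 s, still gripping and pressing lightly.

**Dip:** The pictures showed the tip centred in the well. From the grip height it went about 13 mm below the rim. The least favourable camera estimate gave about 9 mm, still past halfway (8 mm).

**Touch:** The averaged vertical force was 1.75 N, or about 1.9 N net of the free-hanging baseline. It rose by roughly 0.6 N per mm, as the wire's spring should. Contact came at the sink bottom's height, not the collar's, and the wrist picture shows the tip in the middle of the sink.

**Rest of the bench:** The last scene picture shows the cups, the other tools and the movement in place.

**Disagreements:**
- The wrist and scene cameras differed by 1–2 mm on where the bush is, so I aimed between them.
- The oiler may lean about 1–1.5° in the grip. I left it uncorrected.

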